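# Feed the jar sled home and hold the sprung hatch just below its balance

## Task

Push the sled of jars along its lane, through the side mouth of the checking cabinet, until it is fully home against the stop. Then raise the cabinet's sprung hatch by its knob to a little past its balance point (where the spring begins to carry it up; do not let it fly right open), and ease it back to five to ten degrees below the balance, so that it would drop shut if let go. Finish while still holding the knob there, sled still home, nothing else on the table disturbed.

Things in the scene. Friction and masses are not known exactly. Their poses are not given: they have to be found in the camera images.
- post_grip (a point): On the axis of the jar sled's upright steel post (round, 20 mm thick), 30 mm below its top, free for 70 mm below; 100 mm above the table. The sled, loose, about 0.8 kg: black plate 90 x 290 x 8 mm with three jars 62 mm thick in a row ahead of the post, their lids 12 mm below this point, the nearest's centre 99 mm off. Axes: z up, y from the jars to the post.
- feed_home (a point): Where the post's grip point is when the sled is fully home, its front end on a solid stop; fixed on the cabinet, 65 mm outside its mouth, 100 mm above the table. Axes: z up; y along the lane, out of the mouth (the sled starts 80 to 140 mm out, push it to -y); x from the cabinet's front, where the knob is, to its back. Low lane rails leave 4 mm play each side.
- cabinet: The grey metal checking cabinet, 170 (x) x 220 (y) mm, walls 143 mm above the table, fixed; origin on the table under the box's centre, axes as feed_home. The mouth in its +y side is 100 mm wide under a lintel 105 mm above the table; rails 22 mm high run 350 mm out from the origin along +y.
- hatch (a joint): Hatch angle, rad: 0 shut, grows as its front edge rises, stop at 1.45. A preloaded spring helps it: below 0.80 (the balance point, 46 degrees) it sinks shut if let go, above it the spring lifts it on to the stop. It takes under 2 N at the knob to start it, well under 1 N near the balance. Five to ten degrees below the balance is 0.63 to 0.71. Keep it under 1.30.
- hatch_grip (a point): Centre of the hatch's knob: a black cylinder lying along its y axis, 24 mm thick, 36 mm long, at the middle of the hatch's front edge on a 12 mm wide neck, its axis 39 mm ahead of the panel (grey metal, 220 mm wide, 6 mm thick); 147 mm above the table when shut. Pinched on its two ends it can turn between the fingers. Axes: y along the hinge, x in the panel's plane to the hinge.
- hatch_hinge (a point): Middle of the hatch's hinge line, along the back edge of the cabinet, 147 mm above the table; the line runs along y. The knob's centre is 215 mm from it and moves on a circle about it. Axes: those of feed_home, they do not turn with the hatch.
- spare_jar: Bystander: a jam jar with a brass lid, 62 mm in diameter, 72 mm tall; origin under its centre. Leave alone.
- lid_stack: Bystander: a stack of brass jar lids in one piece, 62 mm in diameter, 45 mm high; origin under its centre. Leave alone.
- pail: Bystander: white open pail, rim radius 85 mm, 150 mm high; origin under its centre. Leave alone.
- jug: Bystander: red plastic jug, rim radius 50 mm, 130 mm high, handle on its +y side; origin under its centre. Leave alone.
- spatula: Bystander: white-handled spatula lying flat. Leave alone.
- sanitiser: Bystander: white bottle, 64 mm in diameter, 170 mm high; origin under its centre. Leave alone.
- bowl: Bystander: white bowl, rim radius 70 mm, 50 mm high; origin under its centre. Leave alone.

How it is judged (in metres and radians):
On the way, in this order (a step that is already met when the one before it is completed fails the run):
1. the sled is pushed home against the stop (y of post_grip in the frame of feed_home below 0.008 m), for 0.2 s.
2. the hatch is raised past its balance point, the sled still home (value of joint hatch above 0.83 rad and y of post_grip in the frame of feed_home below 0.008 m), for 0.1 s.
At the end, for the whole second after the job is handed in: The sled is within 8 mm of its stop; the hatch is still (under 0.05 rad/s) between 0.58 and 0.765 rad, that is 2 to 12 degrees below its balance point of 0.80 rad; the fingers touch and hold the hatch (over 0.1 N) (y of post_grip in the frame of feed_home below 0.008 m and value of joint hatch between 0.58 and 0.765 rad and velocity of joint hatch between -0.05 and 0.05 rad/s and contact force between hatch and the fingers above 0.1 N); the arm keeps its last pose, push and grip.
It fails at once if the hatch flies right open (1.30 rad) (value of joint hatch above 1.3 rad).
It fails at once if a bystander is shifted by over 25 mm (distance of any of spare_jar, lid_stack, pail, jug, spatula, sanitiser, bowl from where it was at the start of the episode above 0.025 m).
It fails at once if a bystander is tipped over (angle between any of spare_jar, lid_stack, pail, jug, sanitiser, bowl's own z axis and vertical above 0.35 rad).
It also fails if it takes over 51 s, if anything falls off the work surface, if the arm or the gripper's body presses on something with over 40 N, if the wrist force passes 120 N, or if a joint passes its speed limit or range.

## Robot

A 6-joint arm with a two-finger parallel gripper is mounted at the origin on the work surface. World frame = base frame: x ahead of the robot, y to its left, z up, the work surface at z = 0. Lengths are in mm, angles in rad, forces in N, time in s.
With the tool pointing down it reaches from about 350 to 875 mm from the base axis. Payload 4.2 kg.
Tool frame: the origin (TCP) lies on the centre line of the jaws, within the pads' length; the fingertips stand 25 mm ahead of it and the grasp point (between the pads) lies 6 mm ahead of it; z points along the fingers, y is the direction in which the jaws open and shut (so a half turn about z gives the same grasp; the last joint's range is limited). The gripper opens to 85 mm and grips with 20 to 120 N. Pads are 22 mm wide; open, the fingers measure 114 mm over their backs; the gripper's body (76 mm by 85 mm) begins 54 mm behind the grasp point. The pads swing forward as they close: fully open they stand 13 mm farther back than shut.
Start: joints at [1.422, 0.385, 0.008, 0, -1.194, -0.259], TCP at [247.836, 573.739, 256.312] pointing down, gripper open.
Joint ranges: [-3.14, 3.14], [-1.21, 2.06], [-1.07, 1.41], [-3.16, 2.05], [-2.99, -0.16], [-3.1, 3.1]. Speed limits (rad/s): [2.79, 2.79, 3.14, 3.14, 3.14, 3.14].

## Interface

Orientations are given as a unit quaternion [x, y, z, w].
In Python, from bench import arm gives the robot as it stands.
- The arm moves only by the tool drive_tool, never from a script. Its argument "plan" is a list of rows, each a list of 2 entries, a list of its own where there are three numbers: the shift along the tool's x, y, z in m, then the turn about the tool's z in degrees. A call has 1 to 12 rows; each row shifts and turns the commanded pose from where the row before left it, along the tool's axes as they then stand; what a row does not reach is not made up. A row lasts 1/8 s, in which the tool goes at most 62.5 mm and 10.7 degrees, less where a joint would pass 70% of its speed; a pose out of reach is approached as far as the arm can. A call with a gripper value outside its range is refused whole. "fingers" is the closure, from -1 (fully open) to 1 (shut), so that 0 is half open, set as the call begins (left out, the last holds). The fingers move at their own pace and stop on an object; the grip force is fixed at half the most. Time passes only in rows, so rows that do not move let the fingers close. It gives the time, the measured TCP pose, the force and the opening at its end, in the units of the state.
- arm.read_state(): the state, without advancing time (a new reading comes with each control period).
- arm.get_image(name): name is "scene" or "top"; returns a dict with "image" (480x640x3 uint8, red, green, blue), "K" (3x3 intrinsics, pixels), "R" (3x3) and "t" (3): a world point X has camera coordinates R X + t. Camera axes: x right, y down, z forward; pixel columns grow to the right and rows downward; lengths in mm; the calibration is good to about 2 mm. A picture is of the moment at which its call begins. There is no depth.
- arm.job_done(): hands the job in, once; it reports no verdict.
The state is a dict: "clock": time; "joints": joint angles; "joint_vel": joint speeds; "joint_efforts": joint torques, N m; "position": TCP position; "ee_rot": TCP orientation; "contact_force": force on the tool from outside, world axes, zero at the start; "wrist_torque": the same for the moment, N m; "gripper_width": finger opening in mm.
Only numpy, scipy, OpenCV 4.12 (cv2) and the standard library are available. Lean on these libraries where they do the work, as an engineer would, in place of code of your own. Each camera call takes 0.05 s, during which the arm holds its last target.

## Working session

There is one attempt and no reset: what is moved stays moved. The work goes in short steps, Python scripts to look and compute and a tool call to move; the robot and the scene stay as the last step left them, time stands still between calls to the robot, and variables do not carry over. Pictures are saved under pics/ and viewed, and the job is handed in when it is done.

Besides the shell and the picture viewer there is one more tool, called in YAML: its name, and indented under it one key for each argument. drive_tool: Moves the arm, as the interface text tells. Its arguments: {"type":"object","properties":{"plan":{"type":"array"},"fingers":{"type":"number"}},"required":["plan"]}

```bash
mkdir -p pics; ls; python3 - <<'E'
from bench import arm
import cv2, json
print(arm.read_state())
for n in ("scene","top"):
    d=arm.get_image(n); cv2.imwrite(f"pics/{n}0.png",d["image"][:,:,::-1]); print(n,d["K"],d["R"],d["t"])
E
```

```text
pics
{'clock': 0.0, 'joints': array([ 1.42161026e+00,  3.85532436e-01,  6.63212884e-03, -5.12323690e-04,
       -1.19400500e+00, -2.58593437e-01]), 'joint_vel': array([-0.00013271, -0.00072806,  0.00164757,  0.00016796, -0.00013226,
        0.00139983]), 'joint_efforts': array([ 1.54796377e-03, -3.92292488e+01,  1.88398272e+01,  4.18598548e+00,
       -4.54592344e-03, -7.16492679e-06]), 'position': array([247.62780422, 573.2711924 , 255.2365791 ]), 'ee_rot': array([ 9.79266680e-01, -2.02572458e-01, -1.80080610e-04,  1.06593213e-03]), 'contact_force': array([-0.29579775,  0.22617647, -0.0954238 ]), 'wrist_torque': array([-0.04783667, -0.03486327, -0.05824472]), 'gripper_width': 85.25903606556342}
scene [[538.5747851    0.         314.89415116]
 [  0.         538.5747851  243.72373139]
 [  0.           0.           1.        ]] [[-0.75587317  0.65466922  0.00799704]
 [ 0.51611995  0.60333227 -0.60795589]
 [-0.40283489 -0.45541012 -0.79393052]] [ 398.2507561  -178.6192165  1666.60610144]
top [[494.71277504   0.         331.09983328]
 [  0.         494.71277504 245.18232056]
 [  0.           0.           1.        ]] [[-0.00777069 -0.99994689 -0.0067703 ]
 [-0.98605406  0.00878796 -0.16619312]
 [ 0.16624379  0.00538444 -0.98606998]] [   4.06633417  534.44963544 1563.57356915]
```

View pics/scene0.png

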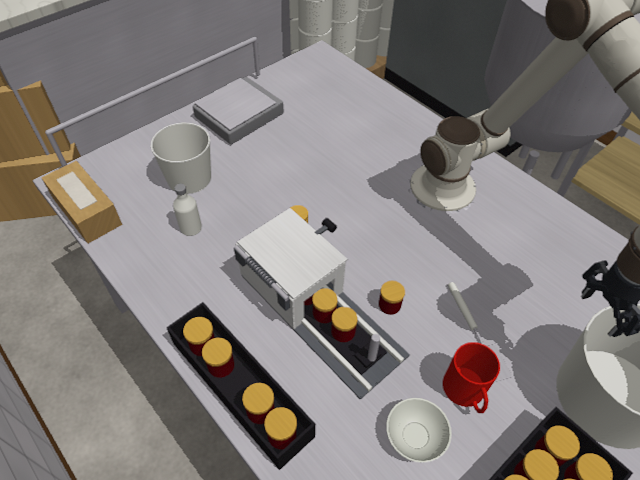

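View pics/top0.png

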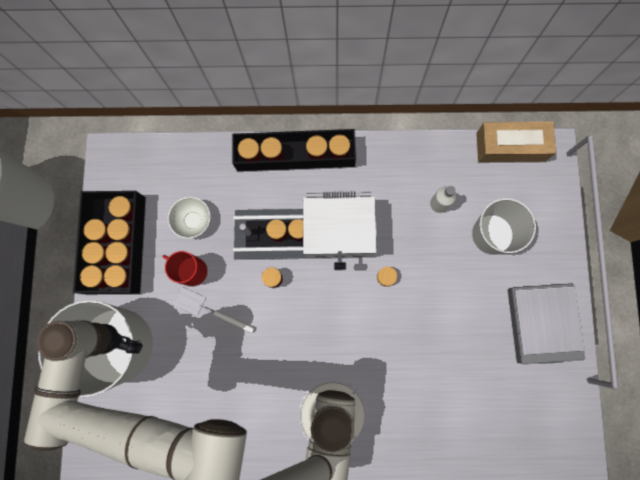

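The top view shows the cabinet lid at about (340,225), the knob at (340,266), the post at (243,228) and the sled lane out to the left (+y). The spare jar (272,277), lid stack (387,276), jug and spatula sit in front. I'll zoom in next.

```bash
python3 - <<'E'
import cv2
a=cv2.imread('pics/top0.png')[180:300,220:400]; b=cv2.imread('pics/scene0.png')[190:400,225:425]
cv2.imwrite('pics/z1.png',cv2.resize(a,None,fx=4.4,fy=4.4,interpolation=cv2.INTER_CUBIC))
cv2.imwrite('pics/z2.png',cv2.resize(b,None,fx=2.8,fy=2.8,interpolation=cv2.INTER_CUBIC))
E
```

```text
(no output)
```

View pics/z1.png

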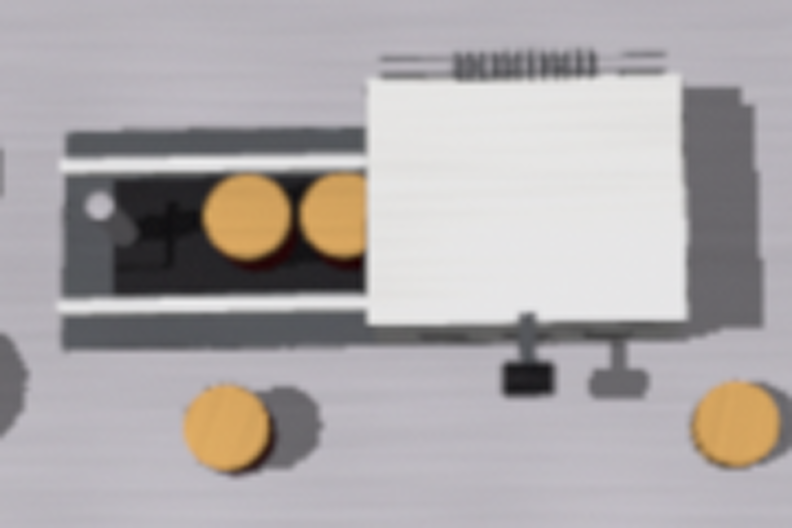

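View pics/z2.png

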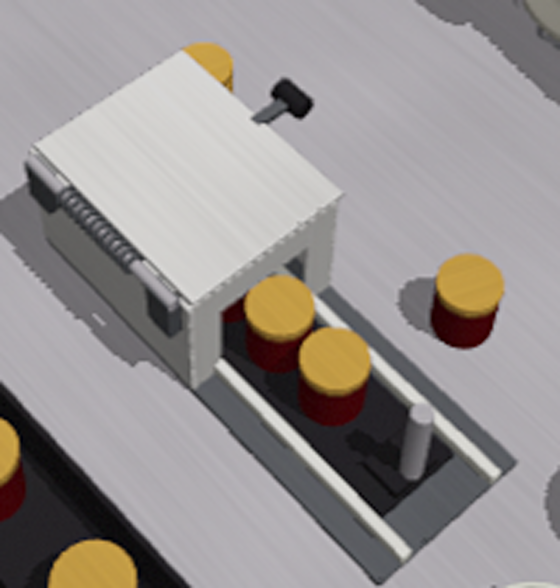

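```bash
cat > h.py <<'E'
import numpy as np, cv2
from bench import arm
def ray(d,u,v):
    r=d["R"].T@np.linalg.inv(d["K"])@np.array([u,v,1.]); return -d["R"].T@d["t"], r
def onz(d,u,v,z):
    c,r=ray(d,u,v); return c+r*(z-c[2])/r[2]
def proj(d,X):
    p=d["K"]@(d["R"]@np.asarray(X,float)+d["t"]); return p[:2]/p[2]
def two(d1,p1,d2,p2):
    c1,r1=ray(d1,*p1);c2,r2=ray(d2,*p2)
    r1=r1/np.linalg.norm(r1);r2=r2/np.linalg.norm(r2)
    s=np.linalg.lstsq(np.c_[r1,-r2],c2-c1,rcond=None)[0]
    a=c1+s[0]*r1;b=c2+s[1]*r2
    return (a+b)/2,np.linalg.norm(a-b)
E
python3 - <<'E'
from h import *
T=arm.get_image("top");S=arm.get_image("scene")
im=T["image"].astype(int)
hsv=cv2.cvtColor(T["image"],cv2.COLOR_RGB2HSV)
# panel
m=((im.min(2)>205)&(hsv[:,:,1]<25)).astype(np.uint8)
n,l,s,c=cv2.connectedComponentsWithStats(m)
i=l[225,340]; cs,_=cv2.findContours((l==i).astype(np.uint8),0,2)
r=cv2.minAreaRect(cs[0]);b=cv2.boxPoints(r);print("panel",r)
for p in b: print(p,onz(T,*p,150).round(1))
print("panel c",onz(T,*r[0],150))
# knob
m=((im.max(2)<60)).astype(np.uint8); m[:255]=0;m[275:]=0;m[:,:325]=0;m[:,355:]=0
n,l,s,c=cv2.connectedComponentsWithStats(m);print(s,c)
for k in range(1,n): print("knob",onz(T,*c[k],150))
# zoom points
z1=lambda x,y:((x+.5)/4.4+220-.5,(y+.5)/4.4+180-.5)
z2=lambda x,y:((x+.5)/2.8+225-.5,(y+.5)/2.8+190-.5)
print("post top",onz(T,*z1(99,206),130),onz(S,*z2(421,412),130),two(T,z1(99,206),S,z2(421,412)))
print("knob2",two(T,z1(528,380),S,z2(292,99)))
for p in [(62,166),(365,157),(60,307),(365,301)]: print("rail",onz(T,*z1(*p),22))
m=((hsv[:,:,0]>10)&(hsv[:,:,0]<28)&(hsv[:,:,1]>100)&(hsv[:,:,2]>150)).astype(np.uint8)
n,l,s,c=cv2.connectedComponentsWithStats(m)
for k in range(1,n):
    if s[k,4]>80: print(c[k],s[k,4],onz(T,*c[k],88 if 215<c[k][1]<240 else 72))
for nm,p in (("jug",(182,268)),):print(nm,onz(T,*p,130))
E
```

```text
panel ((303.73382568359375, 225.3917999267578), (54.76383590698242, 142.33316040039062), 88.91908264160156)
[232.06337 199.35727] [662.9 303.7 150. ]
[374.37122 196.67224] [ 667.3 -135.6  150. ]
[375.4043  251.42633] [ 496.4 -134.9  150. ]
[233.09644 254.11136] [491.9 296.2 150. ]
panel c [578.81462691  82.21487402 150.        ]
[[     0      0    640    480 307140]
 [   335    263     10      6     60]] [[319.49609299 239.49492088]
 [339.5        265.5       ]]
knob [454.39339893 -25.79963125 150.        ]
post top [581.49007835 274.52540549 130.        ] [585.34017287 271.29192077 130.        ] (array([583.24274324, 272.81514762, 128.68208934]), np.float64(4.905358646592944))
knob2 (array([454.80040178, -27.42282887, 143.4753358 ]), np.float64(3.194008478060421))
rail [635.31379438 323.68755564  22.        ]
rail [640.15611892  94.03992524  22.        ]
rail [527.11625411 322.48460895  22.        ]
rail [529.64322336  93.83903729  22.        ]
[519.57543594 138.0288097 ] 1319 [ 883.67733048 -626.64548431   72.        ]
[316.21639344 145.32459016] 305 [865.31999909  46.09669112  72.
[... 377 characters left out ...]
.06666667 229.35454545] 330 [585.11104385 755.1009533   88.        ]
[117.40978593 229.14067278] 327 [585.12458291 680.45958522  88.        ]
[275.72101449 228.60144928] 276 [582.25702266 175.21139604  88.        ]
[ 92.3033033  252.43543544] 333 [513.1535617  763.25651937  72.        ]
[115.8797654  252.29912023] 341 [512.92845602 687.66799012  72.        ]
[ 90.61988304 275.97660819] 342 [437.60051914 763.12097894  72.        ]
[114.24347826 275.83768116] 345 [437.40530288 687.98310314  72.        ]
[386.88356164 275.97260274] 292 [ 429.64619686 -176.01891356   72.        ]
[270.97132616 276.72401434] 279 [430.36944686 190.47638985  72.        ]
jug [453.3785146  455.74858902 130.        ]
```

drive_tool:
  plan:
    - [[0,0,0],9.5]
    - [[0,0,0],9.5]
    - [[0,0,0],9.5]
    - [[0,0,0],9.5]
    - [[0,0,0],9.5]
    - [[0,0,0],9.5]
    - [[0,0,0],9]
    - [[0,0,0],0]
  fingers: -1

```text
clock: 1.2
position: [247.8, 573.6, 256.0]
ee_rot: [0.712, -0.703, 0.0, 0.0]
contact_force: [0.3, -1.2, -0.3]
gripper_width: 85.4
```

```bash
cat >> h.py <<'E'
from scipy.spatial.transform import Rotation as Ro
def go(target):
    s=arm.read_state(); R=Ro.from_quat(s["ee_rot"]).as_matrix()
    print("t",s["clock"],"pos",s["position"].round(1),"F",s["contact_force"].round(2),"w",round(s["gripper_width"],1))
    print("toolx",R[:,0].round(3),"tooly",R[:,1].round(3),"z",R[:,2].round(3),"j",s["joints"].round(2))
    if target is not None: print("shift",(R.T@(np.array(target)-s["position"])).round(1))
E
python3 - <<'E'
from h import *
go([581.5,274.3,256])
T=arm.get_image("top")
z1=lambda x,y:((x+.5)/4.4+220-.5,(y+.5)/4.4+180-.5)
for p in [(367,82),(367,324),(682,76),(687,318)]: print(onz(T,*z1(*p),150).round(1))
E
```

```text
t 1.2 pos [247.8 573.6 256. ] F [ 0.31 -1.18 -0.27] w 85.4
toolx [ 0.013 -1.     0.001] tooly [-1.    -0.013  0.   ] z [-0.    -0.001 -1.   ] j [ 1.42  0.38  0.01 -0.   -1.19 -1.41]
shift [ 3.036e+02 -3.298e+02  1.000e-01]
[664.4  84.5 150. ]
[492.7  84.2 150. ]
[ 666.6 -136.3  150. ]
[ 494.9 -135.9  150. ]
```

drive_tool:
  plan:
    - [[0.025,-0.0275,0],0]
    - [[0.025,-0.0275,0],0]
    - [[0.025,-0.0275,0],0]
    - [[0.025,-0.0275,0],0]
    - [[0.025,-0.0275,0],0]
    - [[0.025,-0.0275,0],0]
    - [[0.025,-0.0275,0],0]
    - [[0.026,-0.0275,0],0]
    - [[0.026,-0.0275,0],0]
    - [[0.026,-0.0275,0],0]
    - [[0.026,-0.0275,0],0]
    - [[0.025,-0.0275,0],0]

```text
clock: 2.75
position: [582.0, 272.5, 256.3]
ee_rot: [0.712, -0.702, -0.0, 0.0]
contact_force: [0.1, 0.0, -0.2]
gripper_width: 85.4
```

drive_tool:
  plan:
    - [[0,0,0],0]
    - [[0,0,0],0]

```text
clock: 3.0
position: [581.0, 273.4, 256.1]
ee_rot: [0.711, -0.703, -0.0, 0.0]
contact_force: [0.1, 0.4, -0.2]
gripper_width: 85.3
```

```bash
python3 - <<'E'
from h import *
go([581.5,274.3,106])
d=arm.get_image("scene");cv2.imwrite("pics/s1.png",cv2.resize(d["image"][150:420,250:520,::-1],None,fx=2.2,fy=2.2))
d=arm.get_image("top");cv2.imwrite("pics/t1.png",cv2.resize(d["image"][150:350,180:420,::-1],None,fx=3,fy=3))
E
```

```text
t 3.0 pos [581.  273.4 256.1] F [ 0.11  0.44 -0.22] w 85.3
toolx [ 0.012 -1.     0.   ] tooly [-1.    -0.012  0.001] z [-0.001 -0.    -1.   ] j [ 0.69  0.41  0.05 -0.   -1.21 -0.68]
shift [ -0.9  -0.6 150.1]
```

View pics/s1.png

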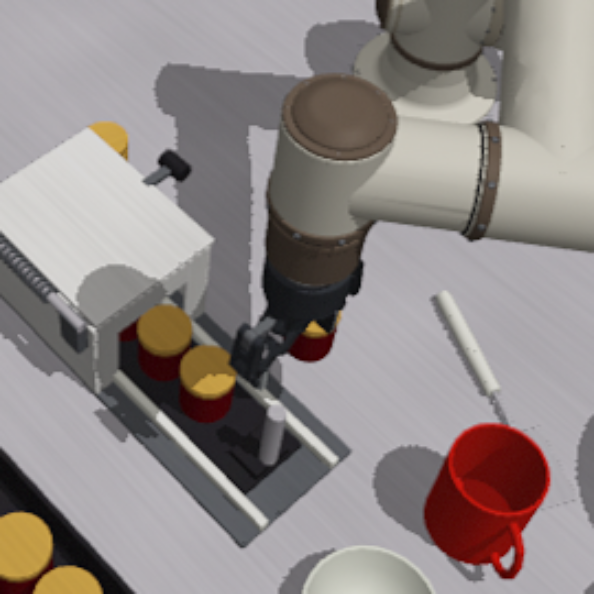

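The open gripper stands above the post (270,435 in this crop), with the shadow and jars clear. I'll descend in two steps.

drive_tool:
  plan:
    - [[-0.001,0,0.02],0]
    - [[0,0,0.025],0]
    - [[0,0,0.025],0]
    - [[0,0,0.02],0]
    - [[0,0,0.015],0]
    - [[0,0,0.015],0]
    - [[0,0,0.015],0]
    - [[0,0,0.015],0]
    - [[0,0,0],0]

```text
clock: 4.22
position: [580.5, 273.9, 104.6]
ee_rot: [0.711, -0.703, -0.0, 0.002]
contact_force: [-0.1, -0.5, 0.3]
gripper_width: 85.0
```

drive_tool:
  plan:
    - [[0,0,0],0]
    - [[0,0,0],0]
    - [[0,0,0],0]
    - [[0,0,0],0]
    - [[0,0,0],0]
    - [[0,0,0],0]
  fingers: 1

```text
clock: 4.97
position: [581.5, 274.6, 107.0]
ee_rot: [0.711, -0.703, 0.0, -0.001]
contact_force: [-0.2, -0.6, 3.2]
gripper_width: 18.3
```

```bash
python3 - <<'E'
from h import *
go([582.7,149,106])
d=arm.get_image("scene");cv2.imwrite("pics/s2.png",cv2.resize(d["image"][150:420,250:520,::-1],None,fx=2.2,fy=2.2))
E
```

```text
t 4.975 pos [581.5 274.6 107. ] F [-0.16 -0.62  3.16] w 18.3
toolx [ 0.011 -1.    -0.001] tooly [-1.    -0.011 -0.001] z [ 0.001  0.001 -1.   ] j [ 0.69  0.55 -0.13  0.   -0.89 -0.68]
shift [125.7   0.2   0.9]
```

View pics/s2.png

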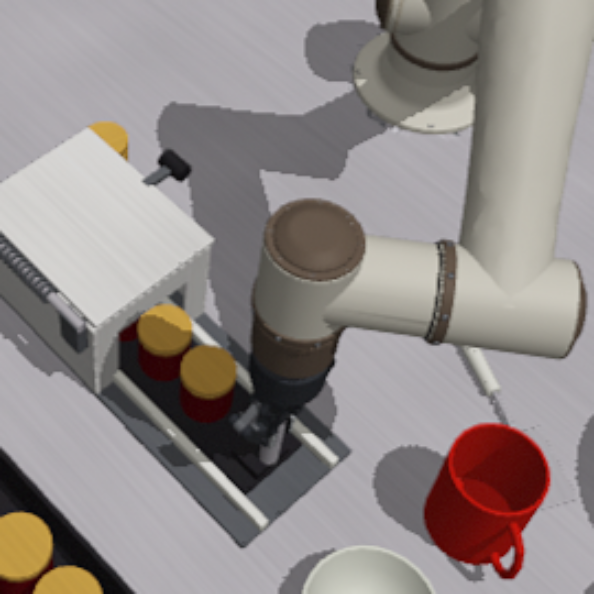

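The fingers hold the post (width 18 mm). I'll push along the lane, fast first, then slow.

drive_tool:
  plan:
    - [[0.005,0,0],0]
    - [[0.01,0,0],0]
    - [[0.01,0,0],0]
    - [[0.01,0,0],0]
    - [[0.01,0,0],0]
    - [[0.01,0,0],0]
    - [[0.01,0,0],0]
    - [[0.01,0,0],0]
    - [[0.01,0,0],0]
    - [[0.01,0,0],0]
    - [[0.01,0,0],0]
    - [[0.005,0,0],0]

```text
clock: 6.52
position: [583.3, 165.4, 107.0]
ee_rot: [0.711, -0.703, 0.0, -0.002]
contact_force: [-0.5, 6.1, 3.7]
gripper_width: 18.6
```

drive_tool:
  plan:
    - [[0.002,0,0],0]
    - [[0.002,0,0],0]
    - [[0.002,0,0],0]
    - [[0.002,0,0],0]

```text
clock: 7.02
position: [583.3, 157.8, 107.0]
ee_rot: [0.711, -0.703, 0.0, -0.002]
contact_force: [-0.4, 6.3, 4.2]
gripper_width: 18.7
```

drive_tool:
  plan:
    - [[0.002,0,0],0]
    - [[0.002,0,0],0]
    - [[0.002,0,0],0]

```text
clock: 7.4
position: [583.4, 151.8, 107.0]
ee_rot: [0.711, -0.703, 0.0, -0.002]
contact_force: [-0.6, 5.8, 4.1]
gripper_width: 18.3
```

drive_tool:
  plan:
    - [[0.002,0,0],0]
    - [[0.001,0,0],0]

```text
clock: 7.65
position: [583.7, 149.9, 107.0]
ee_rot: [0.711, -0.703, -0.0, -0.003]
contact_force: [-0.5, 11.1, 2.7]
gripper_width: 18.8
```

drive_tool:
  plan:
    - [[0.001,0,0],0]
    - [[0.001,0,0],0]

```text
clock: 7.9
position: [584.5, 149.7, 107.2]
ee_rot: [0.711, -0.703, -0.0, -0.005]
contact_force: [-0.1, 17.4, 2.8]
gripper_width: 18.7
```

It stopped at y=149.7 with the force rising to 17 N. The predicted home was about 149, so this is the stop. I'll hold briefly, then release and rise.

drive_tool:
  plan:
    - [[0,0,0],0]
    - [[0,0,0],0]

```text
clock: 8.15
position: [584.4, 149.8, 107.2]
ee_rot: [0.711, -0.703, -0.0, -0.004]
contact_force: [0.4, 14.9, 2.9]
gripper_width: 18.6
```

drive_tool:
  plan:
    - [[0,0,0],0]
    - [[0,0,0],0]
    - [[0,0,0],0]
    - [[0,0,0],0]
    - [[0,0,0],0]
  fingers: -1

```text
clock: 8.78
position: [582.6, 145.1, 106.2]
ee_rot: [0.711, -0.703, -0.0, 0.0]
contact_force: [-0.0, -1.0, 0.6]
gripper_width: 85.0
```

drive_tool:
  plan:
    - [[0,0,-0.01],0]
    - [[0,0,-0.015],0]
    - [[0,0,-0.015],0]
    - [[0,0,-0.02],0]
    - [[0,0,-0.025],0]
    - [[0,0,-0.03],0]
    - [[0,0,-0.03],0]
    - [[0,0,-0.01],0]
    - [[0,0,0],0]

```text
clock: 9.9
position: [582.5, 145.5, 262.0]
ee_rot: [0.711, -0.703, 0.0, -0.001]
contact_force: [-0.8, 0.0, -0.5]
gripper_width: 85.8
```

drive_tool:
  plan:
    - [[0,0,0],-10]
    - [[0,0,0],-10]
    - [[0,0,0],-10]
    - [[0,0,0],-10]
    - [[0,0,0],-10]
    - [[0,0,0],-10]
    - [[0,0,0],-10]
    - [[0,0,0],-10]
    - [[0,0,0],-10]
    - [[0,0,0],0]
    - [[0,0,0],0]

```text
clock: 11.28
position: [582.3, 145.3, 260.4]
ee_rot: [1.0, 0.004, -0.001, 0.0]
contact_force: [0.1, -0.7, -0.7]
gripper_width: 85.6
```

```bash
python3 - <<'E'
from h import *
go([453.5,-26,260])
d=arm.get_image("scene");cv2.imwrite("pics/s3.png",cv2.resize(d["image"][150:420,230:500,::-1],None,fx=2.2,fy=2.2))
d=arm.get_image("top");cv2.imwrite("pics/t3.png",cv2.resize(d["image"][150:350,180:420,::-1],None,fx=3,fy=3))
E
```

```text
t 11.275 pos [582.3 145.3 260.4] F [ 0.14 -0.67 -0.72] w 85.6
toolx [ 1.     0.009 -0.002] tooly [ 0.009 -1.     0.001] z [-0.002 -0.001 -1.   ] j [ 0.51  0.34 -0.05 -0.   -1.18  1.07]
shift [-130.2  170.2    0.7]
```

View pics/s3.png

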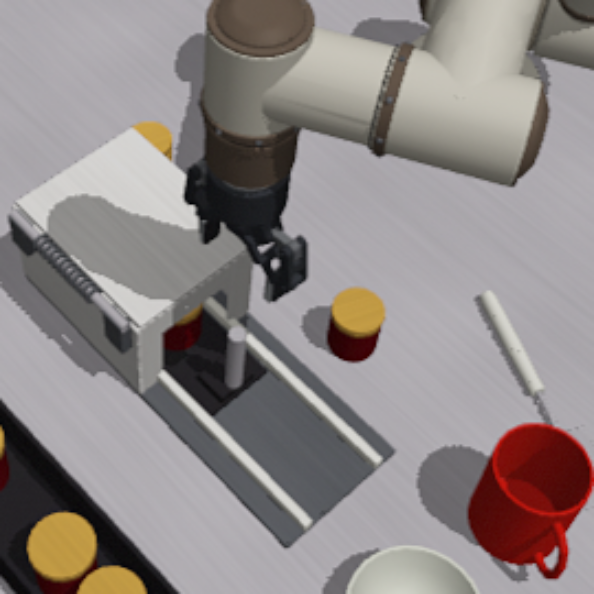

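View pics/t3.png

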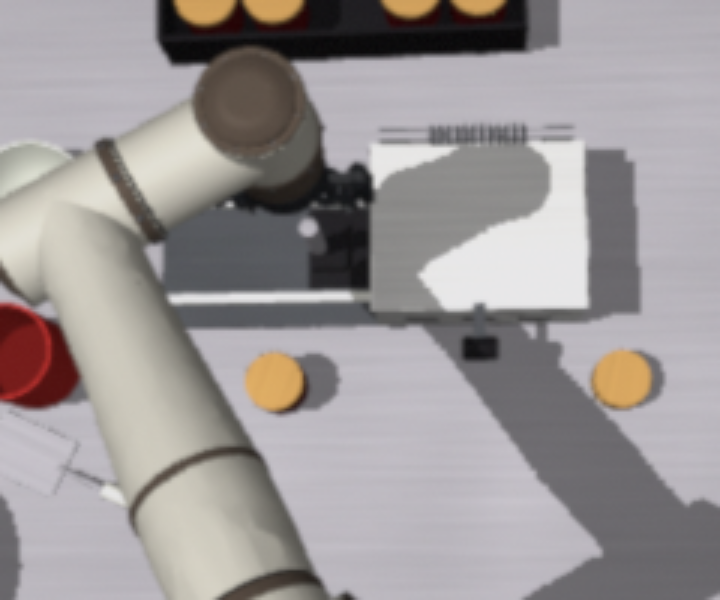

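The sled is in, with the post top at (308,228) in the top crop and the hatch shut. Next I'll check the post's y and move above the knob.

```bash
python3 - <<'E'
from h import *
T=arm.get_image("top");S=arm.get_image("scene")
a=(180+308.5/3-.5,150+228.5/3-.5); b=(230+237/2.2-.5,150+334/2.2-.5)
print(onz(T,*a,130),onz(S,*b,130),two(T,a,S,b))
E
```

```text
[582.76540155 149.78883138 130.        ] [587.26439061 147.91181967 130.        ] (array([584.726932  , 148.43438494, 127.20219072]), np.float64(4.288214818916751))
```

drive_tool:
  plan:
    - [[-0.011,0.014,0],0]
    - [[-0.011,0.014,0],0]
    - [[-0.011,0.014,0],0]
    - [[-0.011,0.014,0],0]
    - [[-0.011,0.014,0],0]
    - [[-0.011,0.014,0],0]
    - [[-0.011,0.014,0],0]
    - [[-0.011,0.014,0],0]
    - [[-0.011,0.014,0],0]
    - [[-0.011,0.015,0],0]
    - [[-0.01,0.015,0],0]
    - [[-0.01,0.014,0],0]

```text
clock: 12.98
position: [453.8, -27.0, 261.3]
ee_rot: [1.0, 0.005, 0.0, 0.0]
contact_force: [-0.7, 0.1, -0.4]
gripper_width: 85.2
```

drive_tool:
  plan:
    - [[0,0,0],0]
    - [[0,0,0],0]
    - [[0,0,0],0]

```text
clock: 13.35
position: [454.8, -25.7, 261.3]
ee_rot: [1.0, 0.006, 0.0, 0.0]
contact_force: [-0.4, 0.0, -0.5]
gripper_width: 85.3
```

```bash
python3 - <<'E'
from h import *
go([453.5,-26,153])
d=arm.get_image("scene");cv2.imwrite("pics/s4.png",cv2.resize(d["image"][120:390,230:500,::-1],None,fx=2.2,fy=2.2))
E
```

```text
t 13.35 pos [454.8 -25.7 261.3] F [-0.35  0.03 -0.49] w 85.3
toolx [1.    0.012 0.   ] tooly [ 0.012 -1.     0.   ] z [ 0. -0. -1.] j [ 0.3   0.09 -0.38  0.   -1.11  1.28]
shift [ -1.3   0.3 108.3]
```

View pics/s4.png

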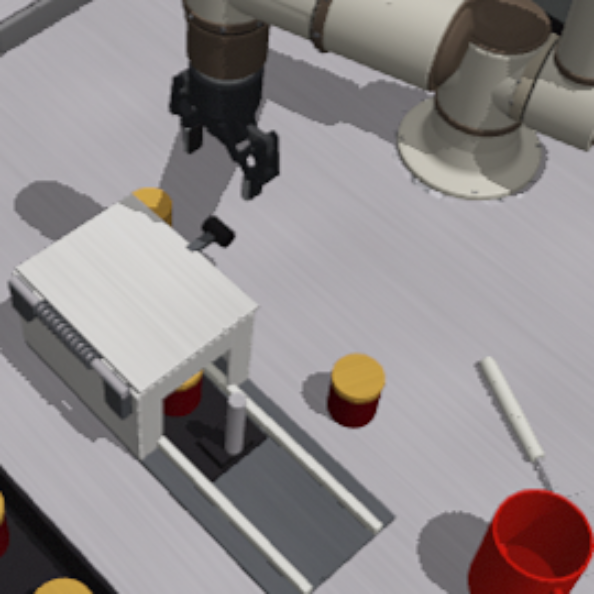

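The gripper straddles the knob, which is at (215,233) in this crop. I'll descend and pinch.

drive_tool:
  plan:
    - [[-0.001,0,0.015],0]
    - [[0,0,0.02],0]
    - [[0,0,0.02],0]
    - [[0,0,0.015],0]
    - [[0,0,0.015],0]
    - [[0,0,0.013],0]
    - [[0,0,0.01],0]
    - [[0,0,0],0]
    - [[0,0,0],0]

```text
clock: 14.52
position: [453.9, -25.9, 153.7]
ee_rot: [1.0, 0.006, 0.0, -0.0]
contact_force: [-0.6, 0.2, -0.0]
gripper_width: 85.2
```

drive_tool:
  plan:
    - [[0,0,0],0]
    - [[0,0,0],0]
    - [[0,0,0],0]
    - [[0,0,0],0]
    - [[0,0,0],0]
    - [[0,0,0],0]
  fingers: 1

```text
clock: 15.28
position: [453.6, -26.5, 153.7]
ee_rot: [1.0, 0.006, 0.0, 0.0]
contact_force: [-1.1, -6.1, 3.4]
gripper_width: 35.1
```

```bash
python3 - <<'E'
from h import *
go([453.5,-26,153])
d=arm.get_image("scene");cv2.imwrite("pics/s5.png",cv2.resize(d["image"][150:310,230:430,::-1],None,fx=3.6,fy=3.6))
E
```

```text
t 15.275 pos [453.6 -26.5 153.7] F [-1.15 -6.08  3.35] w 35.1
toolx [1.    0.011 0.   ] tooly [ 0.011 -1.     0.001] z [ 0.    -0.001 -1.   ] j [ 0.3   0.21 -0.54  0.   -0.82  1.28]
shift [-0.1 -0.5  0.7]
```

View pics/s5.png

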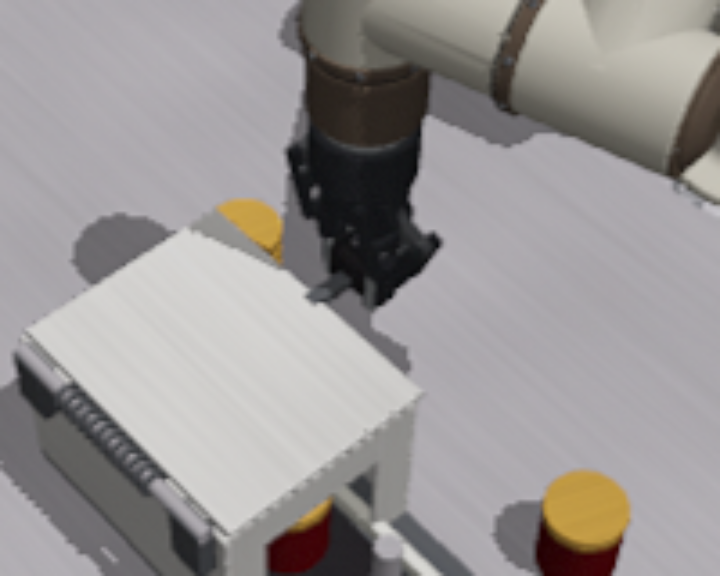

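```bash
python3 - <<'E'
import numpy as np
t=np.r_[np.linspace(0,.48,13),np.linspace(.48,.88,13)[1:],np.linspace(.88,.67,9)[1:]]
x=np.round(215*(1-np.cos(t))*2)/2;z=np.round(215*np.sin(t)*2)/2
for i in range(1,len(t)): print(round(t[i],3),x[i]-x[i-1],-(z[i]-z[i-1]),x[i],z[i])
E
```

```text
0.04 0.0 -8.5 0.0 8.5
0.08 0.5 -8.5 0.5 17.0
0.12 1.0 -8.5 1.5 25.5
0.16 1.0 -9.0 2.5 34.5
0.2 2.0 -8.0 4.5 42.5
0.24 1.5 -8.5 6.0 51.0
0.28 2.5 -8.5 8.5 59.5
0.32 2.5 -8.0 11.0 67.5
0.36 3.0 -8.0 14.0 75.5
0.4 3.0 -8.0 17.0 83.5
0.44 3.5 -8.0 20.5 91.5
0.48 4.0 -8.0 24.5 99.5
0.513 3.0 -6.0 27.5 105.5
0.547 4.0 -6.5 31.5 112.0
0.58 3.5 -6.0 35.0 118.0
0.613 4.0 -6.0 39.0 124.0
0.647 4.5 -5.5 43.5 129.5
0.68 4.5 -5.5 48.0 135.0
0.713 4.5 -5.5 52.5 140.5
0.747 4.5 -5.5 57.0 146.0
0.78 5.0 -5.0 62.0 151.0
0.813 5.5 -5.0 67.5 156.0
0.847 5.0 -5.0 72.5 161.0
0.88 5.5 -4.5 78.0 165.5
0.854 -4.5 3.5 73.5 162.0
0.828 -4.0 3.5 69.5 158.5
0.801 -4.0 4.0 65.5 154.5
0.775 -4.0 4.0 61.5 150.5
0.749 -4.0 4.0 57.5 146.5
0.722 -4.0 4.5 53.5 142.0
0.696 -3.5 4.0 50.0 138.0
0.67 -3.5 4.5 46.5 133.5
```

drive_tool:
  plan:
    - [[0,0,-0.004],0]
    - [[0,0.0005,-0.0045],0]
    - [[0.0005,0,-0.0085],0]
    - [[0.001,0,-0.0085],0]
    - [[0.001,0,-0.009],0]
    - [[0.002,0,-0.008],0]

```text
clock: 16.08
position: [457.8, -26.5, 194.9]
ee_rot: [1.0, 0.005, -0.001, 0.0]
contact_force: [3.7, -3.0, -4.7]
gripper_width: 35.0
```

```bash
python3 - <<'E'
from h import *
go(None)
d=arm.get_image("scene");cv2.imwrite("pics/s6.png",cv2.resize(d["image"][150:310,230:430,::-1],None,fx=3.6,fy=3.6))
E
```

```text
t 16.075 pos [457.8 -26.5 194.9] F [ 3.73 -2.97 -4.72] w 35.0
toolx [ 1.     0.01  -0.001] tooly [ 0.01 -1.    0.  ] z [-0.001 -0.    -1.   ] j [ 0.3   0.16 -0.47 -0.   -0.94  1.28]
```

View pics/s6.png

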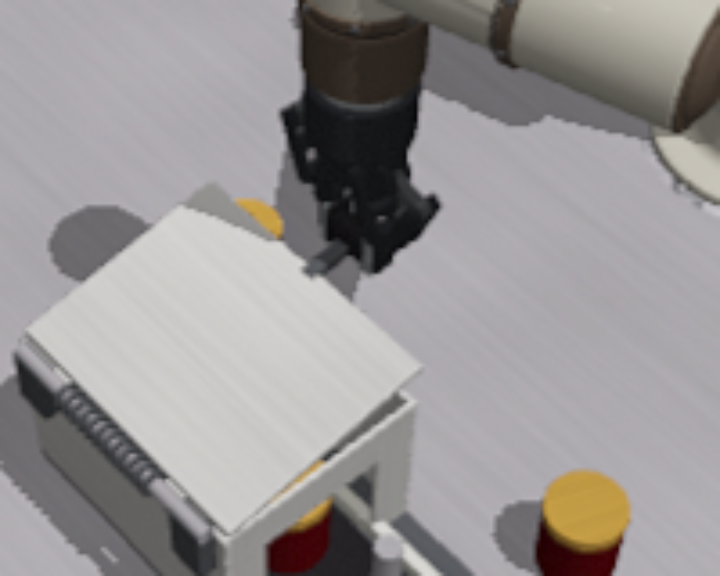

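The hatch is rising with the knob in the fingers (its front corner is now at (420,372), off the wall). The forces are small, so I'll continue along the arc.

drive_tool:
  plan:
    - [[0.0015,0,-0.0085],0]
    - [[0.0025,0,-0.0085],0]
    - [[0.0025,0,-0.008],0]
    - [[0.003,0,-0.008],0]
    - [[0.003,0,-0.008],0]
    - [[0.0035,0,-0.008],0]
    - [[0.004,0,-0.008],0]
    - [[0.003,0,-0.006],0]
    - [[0.004,0,-0.0065],0]

```text
clock: 17.25
position: [484.2, -26.3, 263.4]
ee_rot: [1.0, 0.005, -0.002, 0.0]
contact_force: [4.4, -3.4, -6.0]
gripper_width: 35.0
```

drive_tool:
  plan:
    - [[0.0035,0,-0.006],0]
    - [[0.004,0,-0.006],0]
    - [[0.0045,0,-0.0055],0]
    - [[0.0045,0,-0.0055],0]
    - [[0.0045,0,-0.0055],0]
    - [[0.0045,0,-0.0055],0]

```text
clock: 18.0
position: [511.0, -26.1, 299.2]
ee_rot: [1.0, 0.005, 0.0, 0.0]
contact_force: [4.0, -7.0, -8.6]
gripper_width: 34.6
```

```bash
python3 - <<'E'
from h import *
go(None)
d=arm.get_image("scene");cv2.imwrite("pics/s7.png",cv2.resize(d["image"][130:310,230:430,::-1],None,fx=3.3,fy=3.3))
E
```

```text
t 18.0 pos [511.  -26.1 299.2] F [ 4.01 -7.   -8.65] w 34.6
toolx [1.    0.011 0.   ] tooly [ 0.011 -1.     0.   ] z [ 0. -0. -1.] j [ 0.27  0.16 -0.19  0.   -1.22  1.31]
```

View pics/s7.png

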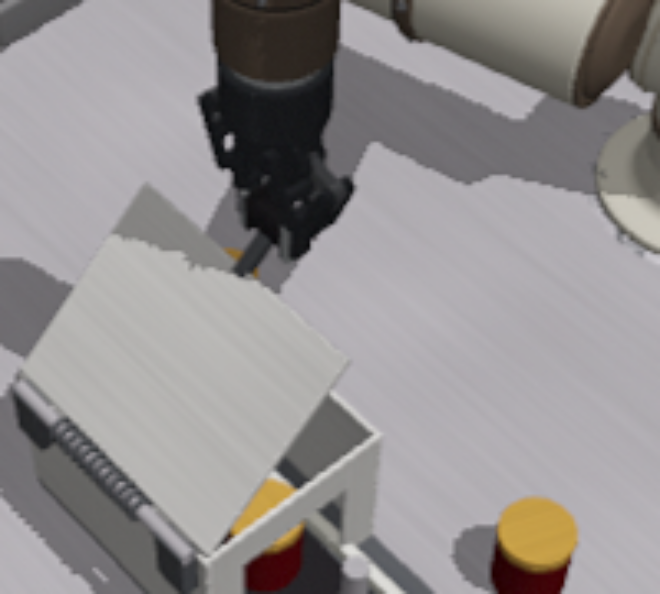

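drive_tool:
  plan:
    - [[0.005,0,-0.0045],0]
    - [[0.0055,0,-0.005],0]
    - [[0.0055,0,-0.0045],0]
    - [[0.0055,0,-0.0045],0]
    - [[0,0,0],0]
    - [[0,0,0],0]

```text
clock: 18.8
position: [532.3, -25.9, 318.9]
ee_rot: [1.0, 0.006, 0.001, 0.0]
contact_force: [-2.2, -5.3, -0.1]
gripper_width: 35.2
```

```bash
python3 - <<'E'
from h import *
go(None)
for n in("scene","top"):
    d=arm.get_image(n);cv2.imwrite(f"pics/{n}8.png",d["image"][:,:,::-1])
    im=d["image"][100:310,200:430,::-1] if n=="scene" else d["image"][160:290,240:420,::-1]
    cv2.imwrite(f"pics/{n}8z.png",cv2.resize(im,None,fx=2.8 if n=="scene" else 4,fy=2.8 if n=="scene" else 4,interpolation=cv2.INTER_CUBIC))
E
```

```text
t 18.8 pos [532.3 -25.9 318.9] F [-2.24 -5.26 -0.13] w 35.2
toolx [1.    0.011 0.002] tooly [ 0.011 -1.     0.001] z [ 0.002 -0.001 -1.   ] j [ 0.26  0.19 -0.11  0.   -1.27  1.33]
```

View pics/scene8z.png

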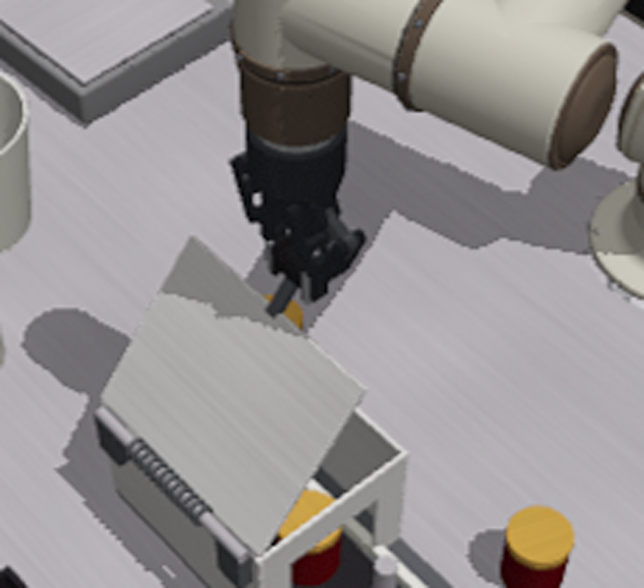

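View pics/top8z.png

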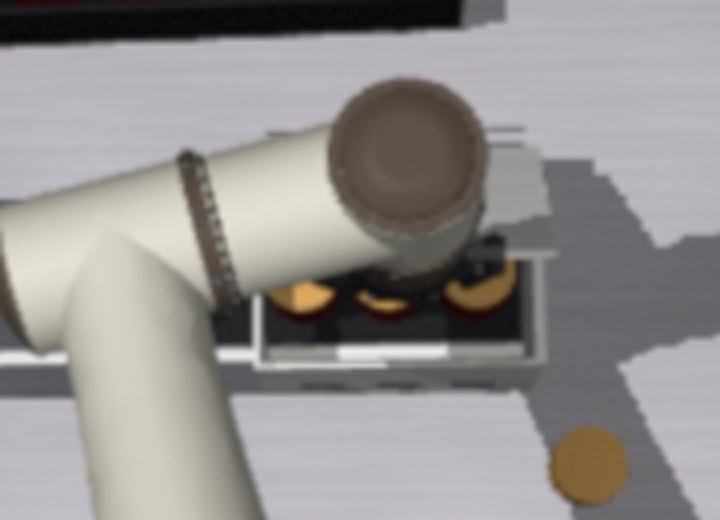

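```bash
cat >> h.py <<'E'
def ang(d,u,v,y0):
    c,r=ray(d,u,v); n=np.array([.01,1,0.]); p0=np.array([580-.0,y0,0])
    X=c+r*(n@(p0-c))/(n@r); hx=667.5-.01*(X[1]+26)
    print(X.round(1),"ang(lower/mid/upper face)",[round(float(np.arctan2(X[2]-147,hx-X[0])),3)],"rad",round(float(np.hypot(X[2]-147,hx-X[0])),1))
E
python3 - <<'E'
from h import *
S=arm.get_image("scene");T=arm.get_image("top")
q=lambda x,y:((x+.5)/2.8+200-.5,(y+.5)/2.8+100-.5)
ang(S,*q(365,391),84.4); ang(S,*q(193,237),-136)
ang(T,(555.5)/4+240-.5,(248.5)/4+160-.5,-136)
E
```

```text
[559.2  84.6 280.8] ang(lower/mid/upper face) [0.895] rad 171.4
[ 558.1 -135.8  278. ] ang(lower/mid/upper face) [0.87] rad 171.4
[ 564.5 -135.8  260.6] ang(lower/mid/upper face) [0.829] rad 154.1
```

By the wrist the angle is 0.88 and by the panel corners it is about 0.87. I'll go slightly higher for margin, hold, then ease back to 0.67.

drive_tool:
  plan:
    - [[0.0035,0,-0.0025],0]
    - [[0,0,0],0]
    - [[0,0,0],0]

```text
clock: 19.38
position: [535.0, -25.9, 321.1]
ee_rot: [1.0, 0.006, -0.0, 0.0]
contact_force: [-2.7, -4.8, 0.7]
gripper_width: 35.0
```

drive_tool:
  plan:
    - [[-0.004,0,0.003],0]
    - [[-0.004,0,0.003],0]
    - [[-0.004,0,0.0035],0]
    - [[-0.0035,0,0.0035],0]
    - [[-0.0035,0,0.0035],0]
    - [[-0.0035,0,0.0035],0]
    - [[-0.0035,0,0.0035],0]
    - [[-0.003,0,0.0035],0]
    - [[-0.003,0,0.004],0]
    - [[-0.003,0,0.004],0]
    - [[0,0,0],0]
    - [[0,0,0],0]

```text
clock: 20.88
position: [502.2, -26.2, 288.7]
ee_rot: [1.0, 0.006, 0.004, 0.0]
contact_force: [-4.9, -5.5, 6.1]
gripper_width: 35.5
```

```bash
python3 - <<'E'
from h import *
go(None)
for n in("scene","top"):
    d=arm.get_image(n);cv2.imwrite(f"pics/{n}9.png",d["image"][:,:,::-1])
    im=d["image"][100:310,200:430,::-1] if n=="scene" else d["image"][160:290,240:420,::-1]
    cv2.imwrite(f"pics/{n}9z.png",cv2.resize(im,None,fx=2.8 if n=="scene" else 4,fy=2.8 if n=="scene" else 4,interpolation=cv2.INTER_CUBIC))
E
```

```text
t 20.875 pos [502.2 -26.2 288.7] F [-4.94 -5.45  6.11] w 35.5
toolx [1.    0.012 0.008] tooly [ 0.012 -1.     0.   ] z [ 0.008  0.    -1.   ] j [ 0.27  0.15 -0.24  0.   -1.18  1.31]
```

View pics/scene9z.png

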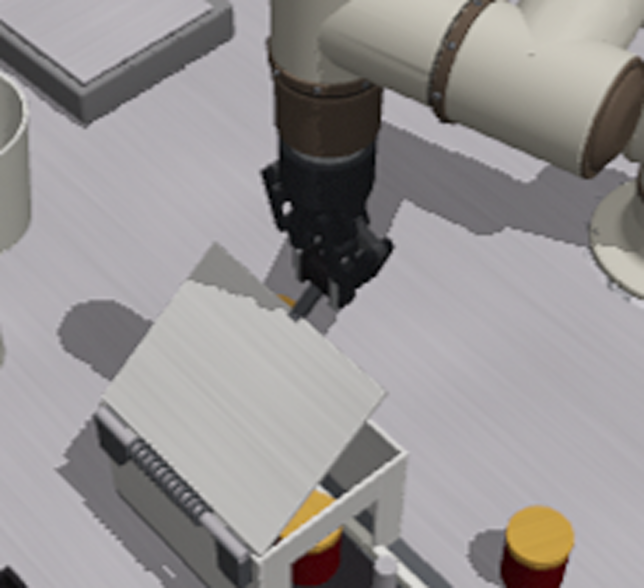

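View pics/top9z.png

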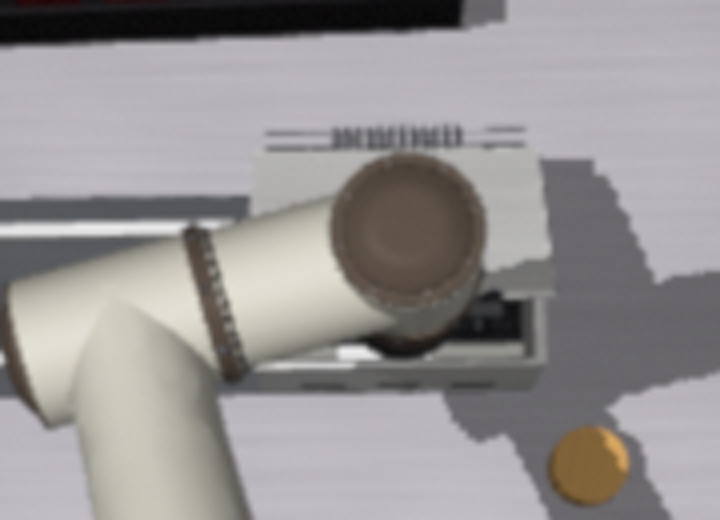

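```bash
python3 - <<'E'
from h import *
S=arm.get_image("scene");T=arm.get_image("top")
q=lambda x,y:((x+.5)/2.8+200-.5,(y+.5)/2.8+100-.5)
ang(S,*q(386,391),84.4); ang(S,*q(213,242),-136)
ang(T,(554)/4+240-.5,(294)/4+160-.5,-136)
cv2.imwrite("pics/s10.png",cv2.resize(S["image"][240:400,290:450,::-1],None,fx=3.5,fy=3.5,interpolation=cv2.INTER_CUBIC))
go(None)
E
```

```text
[536.1  84.8 261.7] ang(lower/mid/upper face) [0.722] rad 173.6
[ 537.8 -135.6  258.2] ang(lower/mid/upper face) [0.705] rad 171.6
[ 535.  -135.5  243.8] ang(lower/mid/upper face) [0.627] rad 165.0
t 21.075 pos [502.2 -26.2 288.7] F [-4.32 -4.88  4.97] w 35.1
toolx [1.    0.012 0.008] tooly [ 0.012 -1.     0.   ] z [ 0.008  0.    -1.   ] j [ 0.27  0.15 -0.24  0.   -1.18  1.31]
```

View pics/s10.png

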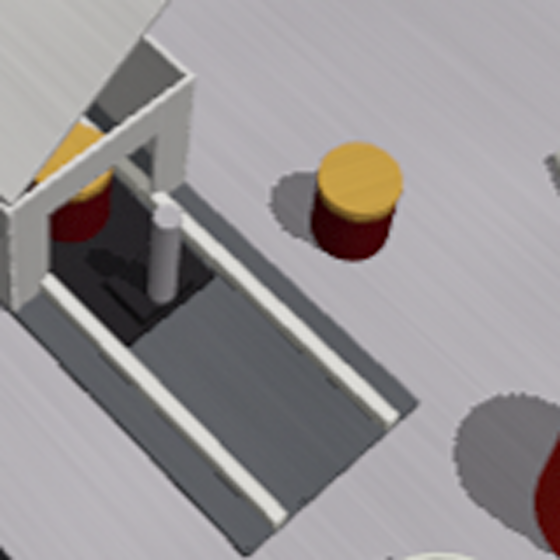

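drive_tool:
  plan:
    - [[0,0,0],0]
    - [[0,0,0],0]
    - [[0,0,0],0]
    - [[0,0,0],0]

```text
clock: 21.58
position: [502.1, -26.2, 288.7]
ee_rot: [1.0, 0.006, 0.004, 0.0]
contact_force: [-3.4, -4.6, 5.9]
gripper_width: 34.9
```

```bash
python3 - <<'E'
from h import *
go(None)
S=arm.get_image("scene"); print(abs(S["image"].astype(int)-cv2.imread("pics/scene9.png")[:,:,::-1]).max())
print(arm.job_done()); go(None)
E
```

```text
t 21.575 pos [502.1 -26.2 288.7] F [-3.37 -4.64  5.94] w 34.9
toolx [1.    0.012 0.008] tooly [ 0.012 -1.     0.   ] z [ 0.008 -0.    -1.   ] j [ 0.27  0.15 -0.24  0.   -1.18  1.31]
58
the job is handed in; nothing more can be done
None
the job is handed in; nothing more can be done
```

The job is done and handed in at about 21.6 s; the interface gives no verdict.

- **Sled:** I gripped the post and pushed until it stopped with the force rising to 17 N. It stopped at y = 149.7 mm, against a predicted home of about 149. The top camera put the released post at 149.8, and the last scene picture showed it in the same place to within about a pixel.
- **Hatch:** I pinched the knob on its ends and raised it to about 0.90 rad by the wrist position. The last corner check, just before that top point, gave about 0.87. I then eased it back.
- **Final angle:** the wrist position gives 0.68 rad, and the two panel corners in the scene view give about 0.69–0.70 after allowing for panel thickness.
- **One disagreement:** the top view gave 0.63 rad for the final angle. It also read about 0.04 low at the raised position, probably because the arm and cabinet wall crowd that edge. All three readings are within the 0.58–0.765 limits.
- **Holding still:** the fingers held the knob at about 35 mm opening, with a steady wrist force of about 8 N and no movement of the arm.
- **Picture check:** comparing the last scene picture with an earlier one still showed differences of up to 58 grey levels in places. I handed in without tracing where they came from.
- **Bystanders:** I saw none touched in the pictures, but I did not re-measure their positions.

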